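Gauge two pinion shafts and hang the gauge up

ROBOT

A 6-joint arm with a two-finger parallel gripper is mounted at the origin on the work surface. World frame = base frame: x ahead of the robot, y to its left, z up, the work surface at z = 0. Lengths are in m, angles in rad, forces in N, time in s.
With the tool pointing down it reaches from about 0.325 to 0.775 m from the base axis. Payload 9.3 kg.
Tool frame: the origin (TCP) lies midway between the tips of the shut fingers; the grasp point (between the pads) lies 19 mm behind it; z points along the fingers, y is the line along which they close (so a half turn about z gives the same grasp; the last joint's range is limited). The gripper opens to 85 mm and grips with 20 to 120 N. Pads are 22 mm wide; open, the fingers measure 114 mm over their backs; the gripper's body (76 mm by 85 mm) begins 54 mm behind the grasp point. The pads swing forward as they close: fully open they stand 13 mm farther back than shut.
Start: joints at [-1.344, 0.259, 0.021, 1.334, 0, 1.418], TCP at [0.204, -0.511, 0.199] pointing down, gripper open.
Joint ranges: [-3.04, 3.04], [-0.91, 1.82], [-1.04, 1.36], [-1.92, 1.95], [-1.52, 1.45], [-3.14, 3.14]. Speed limits (rad/s): [2.22, 2.22, 2.79, 3.14, 3.14, 3.14].

INTERFACE

Orientations are given as a unit quaternion [x, y, z, w].
In Python, from workcell import sense, viewer, sign_off gives the robot as it stands. The module is installed in compiled form; this text tells all that it offers.
- The arm moves only by the tool apply_moves, never from a script. Its arguments are lists of equal length, an entry for each row: "translation": the shift along the world's x, y, z in units of 40 mm (1.0 is 40 mm), a list of three; "angular": the turn, a rotation vector about the world's x, y, z in units of 5 degrees (1.0 is 5 degrees), a list of three. A call has 1 to 12 rows; each row is the pose to reach, as a shift and turn from the pose commanded when the call began; what a row does not reach only later rows make up. A row lasts 1/12 s, in which the tool goes at most 41.7 mm and 7.16 degrees, less where a joint would pass 70% of its speed; a pose out of reach is approached as far as the arm can. A call with a gripper value outside its range is refused whole. "fingers" is the finger opening in mm, from 0 to 85.4, set as the call begins (left out, the last holds). The fingers move at their own pace and stop on an object; "squeeze" is the grip in N (left out, the last holds). Time passes only in rows, so rows that repeat a pose let the fingers close. It gives the time, the measured TCP pose, the force, the opening and the grip force at its end, in the units of the state.
- sense(): the state, without advancing time (a new reading comes with each control period).
- viewer.grab_frame(name): name is "side" or "top" or "wrist"; returns the picture (480x640x3 uint8, blue, green, red); there is no depth.
- viewer.camera_params(name): a dict with "K" (3x3 intrinsics, pixels), "D" ([k1, k2, p1, p2, k3] as OpenCV has them; the pictures are not rectified), "rvec" (rotation vector, rad) and "tvec" (3), from world to camera coordinates, as OpenCV has them. Camera axes: x right, y down, z forward; pixel columns grow to the right and rows downward; lengths in m; the calibration is good to about 2 mm. A picture is of the moment at which its call begins: read the wrist's pose just before it. camera_params takes no time and is no camera call; for the wrist camera it gives the pose at the moment of the call.
- sign_off(): hands the job in; it is judged then, once.
Trained networks look in the newest picture that a camera, given by its name, has taken for a name from the list of things; names that differ only in an ending like _2 or _b are one class to them, and where a whole thing is asked for, a point or a joint stands for the part that bears it (a point fixed in the world has none). Each returns a list of dicts, best first, with "confidence" (0 to 1); they miss things now and then, are a little off and sometimes report something else, mostly with a low value. They report only what shows in the picture. A call takes as long as a camera call. They do not tell look-alikes from the thing itself.
- viewer.find_in(camera, label): "at" ([x, y, z] in m, in world coordinates, good to about 4 mm: the middle of the surface that is visible of it).
- viewer.regions_of(camera, label): "pixels" (480x640 bool, what is visible of it).
The state is a dict: "time_s": time; "qpos": joint angles; "dq": joint speeds; "joint_torque": joint torques, N m; "position": TCP position; "orientation": TCP orientation; "force": force on the tool from outside, world axes, zero at the start; "torque": the same for the moment, N m; "width": opening from 0.0 (shut) to 1.0 (fully open); "grasp_force": force on a finger pad.
Only numpy, scipy, OpenCV 4.12 (cv2) and the standard library are available. Lean on these libraries where they do the work, as an engineer would, in place of code of your own. Each camera call takes 0.05 s, during which the arm holds its last target. There are 200 camera calls.

TASK

One of the two pinion shafts on the steel block is ground to size and the other is still oversize: find out by touch with the handled sleeve gauge, and slide the gauge fully down onto the shaft that it fits, until it sits on the gear. Then lift it off and hang it up by the eye of its handle on the hook of the grey stand, hanging freely and almost still, and leave the other things on the bench where they are.

Things in the scene. Friction and masses are not known exactly. Their poses are not given: they have to be found in the camera images.
- gauge: Loose steel sleeve gauge standing upright: open-ended tube, outside diameter 40 mm, bore 30 mm, 64 mm tall, 0.2 to 0.4 kg, with a closed rectangular loop handle of 8 mm bar on one side. Origin: centre of its lower end; z up along the tube, x towards the handle. The loop lies in the x-z plane and reaches out to x 54 mm. Grip the tube on its free +y and -y sides, from above.
- eye (a point): Centre of the opening in the gauge's handle loop, 37 mm from the tube's axis and 34 mm above the tube's lower end. The opening is 18 mm wide (gauge x 28 to 46 mm) and 36 mm tall (gauge z 16 to 52 mm); the hole runs along the gauge's y.
- block: Fixed steel block, 120 x 220 x 12 mm, with two fixed black pinions 110 mm apart along its y. Origin: centre of its underside. Each pinion is a gear 80 mm across with a plain upright shaft on its axis. One shaft is 28 mm in diameter (the gauge slides down over it to the gear), the other 32 mm (the gauge stops at its top); which stands where varies and is not told.
- seat_a (a point): Centre of the gear's upper face at the block's +y end, on the shaft's axis: (0, 55, 30) mm in the block's frame, 30 mm above the bench. z up. The shaft ends 50 mm above this point, with a 2 mm chamfer. The gauge's lower end sits here when fully down, if this shaft fits.
- seat_b (a point): The same for the gear at the block's -y end: (0, -55, 30) mm in the block's frame.
- hook: Fixed hook stand: grey round foot 100 mm across, 12 mm thick, a 14 mm post at its centre, 177 mm tall, and a hook of 10 mm round bar pointing to the stand's -x. Origin: centre of the foot's underside. Centre line of the hook bar, (x, z) in mm in the stand's frame at y 0: from (0, 170) down to (-40, 152), level to (-68, 152), up to its free tip at (-80, 168).
- hook_seat (a point): Middle of the level low part of the hook, on the bar's centre line, at (-54, 0, 152) mm in the stand's frame. The handle loop hangs here, its hole running along the stand's x, the tube on either side of the hook. When let go the gauge swings down about the hook, tube lowest, and is almost still after about 4 s.
- roller: Blue plastic roller standing on end, 80 mm across, 70 mm tall. Origin at the centre of its underside. To be left alone.
- ring_gear: Loose black ring gear, 90 mm across, 22 mm tall, lying flat. Origin at the centre of its underside. To be left alone.
- spur_gear: Loose black spur gear lying flat, 68 mm across, 16 mm thick, with a 20 mm stub shaft up to 46 mm. Origin at the centre of its underside. To be left alone.
- tape: Green tape roll lying flat, 64 mm across, 18 mm tall. Origin at the centre of its underside. To be left alone.
- screwdriver: Screwdriver with a red handle, 190 mm long, lying down. Origin at the centre of its underside. To be left alone.
- oil_bottle: White plastic bottle with a red cap, 52 mm across, 120 mm tall. Origin at the centre of its underside. To be left alone.
- hex_key: Steel hex key, 140 mm long, lying flat. Origin at the centre of its underside. To be left alone.
Things that resemble listed ones, but are neither listed nor needed, are in the scene too. Leave any red look-alike of the hook alone.

How it is judged:
By the outcome, as a careful person would: the job done as asked, in the order asked, and still so for the second after the job is handed in, with the robot touching nothing.
It also fails if it takes over 61 s, if anything falls off the work surface, if the arm or the gripper's body presses on something with over 40 N, if the wrist force passes 120 N, or if a joint passes its speed limit or range.

## Working session

There is one attempt and no reset: what is moved stays moved. The work goes in short steps, Python scripts to look and compute and a tool call to move; the robot and the scene stay as the last step left them, time stands still between calls to the robot, and variables do not carry over. Pictures are saved under pics/ and viewed, at most 14 in all, crops included, and the job is handed in when it is done.

Besides the shell and the picture viewer there is one more tool, called after "Request:" as name(argument=value, ...), one argument or row to a line, values as JSON. apply_moves: Moves the arm, as the interface text tells. Its arguments: {"type":"object","properties":{"translation":{"type":"array","items":{"type":"array","items":{"type":"number"}}},"angular":{"type":"array","items":{"type":"array","items":{"type":"number"}}},"fingers":{"type":"number"},"squeeze":{"type":"number"}},"required":["translation","angular"]}

```bash
mkdir -p pics; python3 - <<'E'
from workcell import sense, viewer
import cv2,numpy as np
s=sense();print(s['time_s'],s['position'],s['orientation'],s['width'])
for c in ['top','side']:
    im=viewer.grab_frame(c);cv2.imwrite(f'pics/{c}0.png',im)
    p=viewer.camera_params(c);print(c,p['K'].tolist() if hasattr(p['K'],'tolist') else p['K'],(-cv2.Rodrigues(np.array(p['rvec']))[0].T@np.array(p['tvec']).ravel()))
    for l in ['gauge','eye','block','seat_a','hook','hook_seat','oil_bottle','roller']:
        print(l,[(np.round(d['at'],3).tolist(),round(d['confidence'],2)) for d in viewer.find_in(c,l)])
E
```

```text
0.0 [ 0.20383895 -0.51047194  0.198662  ] [ 9.82019939e-01  1.88775984e-01 -1.51566880e-05 -6.83474420e-04] 1.0014808010792144
top [[549.9230089358726, 0.0, 317.2999684604252], [0.0, 549.9230089358726, 244.778560557331], [0.0, 0.0, 1.0]] [ 0.43645884 -0.06023942  1.2614206 ]
gauge [([0.424, 0.321, 0.048], 0.72)]
eye [([0.428, 0.321, 0.05], 0.87)]
block [([0.584, -0.005, 0.013], 0.62), ([0.424, 0.319, 0.05], 0.46)]
seat_a [([0.581, -0.01, 0.014], 0.55)]
hook [([0.533, -0.297, 0.008], 0.89), ([0.298, -0.3, 0.014], 0.73)]
hook_seat [([0.532, -0.298, 0.011], 0.7), ([0.297, -0.298, 0.012], 0.68), ([0.372, 0.078, 0.02], 0.5)]
oil_bottle [([0.742, -0.221, 0.082], 0.71)]
roller [([0.752, 0.257, 0.073], 0.86)]
side [[593.3187184809473, 0.0, 320.58838762747433], [0.0, 593.3187184809473, 234.77593167831614], [0.0, 0.0, 1.0]] [0.20028718 0.8261486  1.29399353]
gauge [([0.424, 0.327, 0.046], 0.93), ([0.57, 0.003, 0.013], 0.47)]
eye [([0.426, 0.329, 0.046], 0.68), ([0.53, -0.298, 0.014], 0.63)]
block [([0.569, -0.001, 0.013], 0.79)]
seat_a [([0.567, 0.004, 0.012], 0.67)]
hook [([0.292, -0.295, 0.01], 0.98), ([0.531, -0.296, 0.014], 0.64), ([0.358, -0.106, 0.022], 0.36)]
hook_seat [([0.3, -0.294, 0.016], 0.63), ([0.535, -0.295, 0.011], 0.55)]
oil_bottle [([0.743, -0.215, 0.07], 0.77)]
roller [([0.745, 0.275, 0.066], 0.64)]
```

View pics/top0.png

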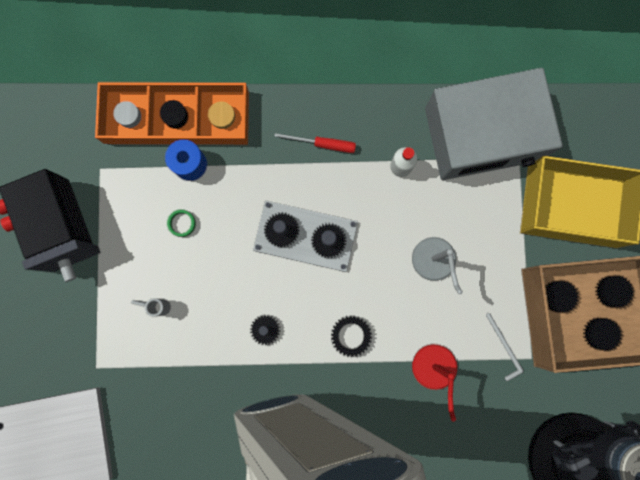

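View pics/side0.png

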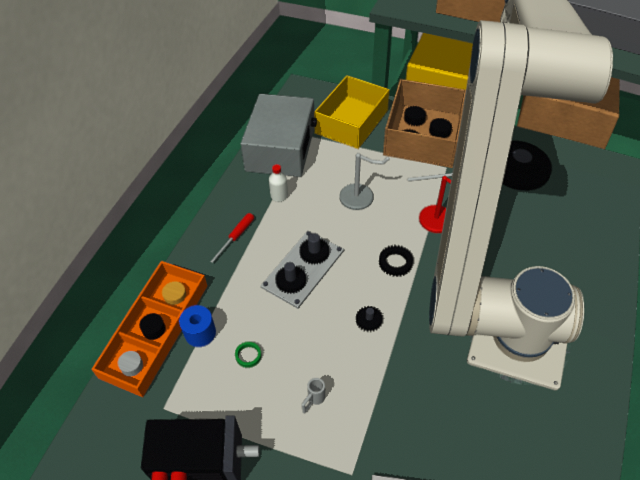

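```bash
cat > h.py <<'E'
from workcell import sense, viewer
import cv2,numpy as np
def pix2w(c,uv,z,p=None):
    p=p or viewer.camera_params(c);K=np.array(p['K']);D=np.array(p['D']);R=cv2.Rodrigues(np.array(p['rvec']))[0];t=np.array(p['tvec']).ravel()
    q=cv2.undistortPoints(np.array(uv,float).reshape(-1,1,2),K,D).reshape(-1,2)
    d=np.c_[q,np.ones(len(q))]@R;o=-R.T@t
    z=np.broadcast_to(z,len(q))
    return o+d*((z-o[2])/d[:,2])[:,None]
def w2pix(c,P,p=None):
    p=p or viewer.camera_params(c)
    return cv2.projectPoints(np.array(P,float).reshape(-1,1,3),np.array(p['rvec']),np.array(p['tvec']),np.array(p['K']),np.array(p['D']))[0].reshape(-1,2)
def st():
    s=sense();R=cv2.Rodrigues(np.zeros(3))[0]
    x,y,z,w=s['orientation'];yaw=np.degrees(np.arctan2(2*(x*y+z*w),1-2*(y*y+z*z)))
    print('t',round(s['time_s'],2),'p',np.round(s['position'],4),'yaw',round(yaw,2),'w',round(s['width']*85.4,1),'F',np.round(s['force'],1),'g',np.round(s['grasp_force'],1));return s
E
python3 - <<'E'
from h import *
im=cv2.imread('pics/top0.png')
a=cv2.resize(im[280:335,120:200],None,fx=5,fy=5,interpolation=3)
b=cv2.resize(im[195:275,250:365],None,fx=5,fy=5,interpolation=3)[:, :]
c=cv2.resize(im[230:300,405:485],None,fx=5,fy=5,interpolation=3)
H=np.zeros((600,800,3),np.uint8)
# hook and gauge stacked left, block right at half
H[:275,:400]=a;H[:350,400:]=c;bb=cv2.resize(im[195:275,250:365],None,fx=3,fy=3,interpolation=3);H[355:595,400:745]=bb
cv2.imwrite('pics/crop0.png',H)
print('gauge',pix2w('top',[(157,307)],.064),'handle end',pix2w('top',[(134,303)],.05))
print('shafts',pix2w('top',[(282,228),(330,239)],.05))
print('post',pix2w('top',[(452,257)],.177),'tip',pix2w('top',[(460,292)],.168),'foot',pix2w('top',[(434,258)],.012))
E
```

```text
gauge [[0.42292988 0.30898005 0.064     ]] handle end [[0.43117943 0.36436443 0.05      ]]
shafts [[ 0.59927972  0.04082722  0.05      ]
 [ 0.57522683 -0.06604589  0.05      ]]
post [[ 0.52630581 -0.30563187  0.177     ]] tip [[ 0.45796071 -0.32208123  0.168     ]] foot [[ 0.53745232 -0.30232576  0.012     ]]
```

View pics/crop0.png

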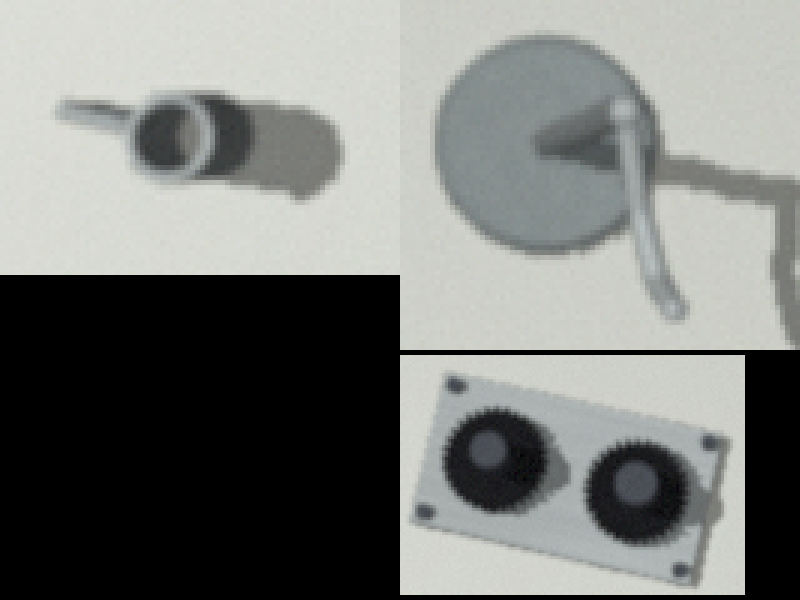

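```bash
python3 - <<'E'
from h import *
f=lambda u,v,s,ox,oy:((u+.5)/s-.5+ox,(v+.5)/s-.5+oy)
def W(l,uv,z):print(l,np.round(pix2w('top',[uv],z)[0],4))
W('gauge',f(171,137,5,120,280),.064);W('hend',f(62,109,5,120,280),.056)
W('sL',f(488-400,449-355,3,250,195),.08);W('sR',f(635-400,483-355,3,250,195),.08)
W('foot',f(147,145,5,405,230),.012);W('tip',f(277,310,5,405,230),.172);W('post',f(224,108,5,405,230),.177)
p=viewer.camera_params('wrist');R=cv2.Rodrigues(np.array(p['rvec']))[0];print('wristcam',-R.T@np.array(p['tvec']).ravel(),R[2],p['K'][0][0])
E
```

```text
gauge [0.4229 0.316  0.064 ]
hend [0.4347 0.3668 0.056 ]
sL [0.5996 0.0449 0.08  ]
sR [ 0.5754 -0.0616  0.08  ]
foot [ 0.5361 -0.3023  0.012 ]
tip [ 0.4587 -0.3211  0.172 ]
post [ 0.5377 -0.3007  0.177 ]
wristcam [ 0.26599915 -0.48739783  0.37322893] [-0.24389442 -0.09784156 -0.96485364] 371.99055495626953
```

Request:
apply_moves(
  translation=[
    [1,0.3,0.8],
    [2,0.9,1],
    [3,1.7,1],
    [4,2.5,1],
    [4.8,3.3,1],
    [5,4.3,1],
    [5.2,5.3,1],
    [5.3,6.3,1],
    [5.4,7.3,1],
    [5.48,8.3,1],
    [5.48,9.3,1],
    [5.48,10.3,1],
  ],
  angular=[
    [0,0,1],
    [0,0,2],
    [0,0,3],
    [0,0,4],
    [0,0,5],
    [0,0,6],
    [0,0,7],
    [0,0,8],
    [0,0,9],
    [0,0,10],
    [0,0,11],
    [0,0,11.04],
  ],
  fingers=85,
)

```text
time_s: 1.9
position: [0.4226, -0.1191, 0.2393]
orientation: [0.781, 0.624, 0.0, 0.0]
force: [1.2, -0.6, -0.2]
width: 0.994
grasp_force: 0.0
```

Request:
apply_moves(
  translation=[
    [0,1,0],
    [0,2,0],
    [0,3,0],
    [0,4,0],
    [0,5,0],
    [0,6,-0.2],
    [0,7,-0.4],
    [0,8,-0.6],
    [0,9,-0.8],
    [0,10,-1],
    [0,10.36,-1],
    [0,10.36,-1],
  ],
  angular=[
    [0,0,0],
    [0,0,0],
    [0,0,0],
    [0,0,0],
    [0,0,0],
    [0,0,0],
    [0,0,0],
    [0,0,0],
    [0,0,0],
    [0,0,0],
    [0,0,0],
    [0,0,0],
  ],
)

```text
time_s: 2.9
position: [0.4221, 0.2964, 0.1983]
orientation: [0.782, 0.624, -0.001, -0.0]
force: [0.6, -0.7, 0.5]
width: 0.994
grasp_force: 0.0
```

```bash
python3 - <<'E'
from h import *
st();p=viewer.camera_params('wrist');im=viewer.grab_frame('wrist');cv2.imwrite('pics/w1.png',im)
for P in [(.4229,.316,.064),(.4347,.3668,.056)]:print(w2pix('wrist',[P],p))
st()
import pickle;pickle.dump(p,open('w1.pkl','wb'))
E
```

```text
t 2.9 p [0.4221 0.2964 0.1983] yaw 77.19 w 84.9 F [ 0.6 -0.7  0.5] g 0.0
[[316.46621222 193.36046919]]
[[316.73627492 127.99467364]]
t 2.95 p [0.4223 0.2948 0.1987] yaw 77.14 w 85.2 F [-0.3 -0.8  0.7] g 0.0
```

View pics/w1.png

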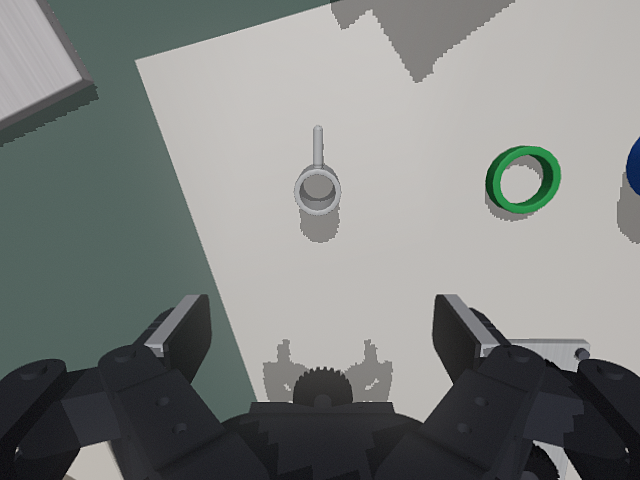

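Request:
apply_moves(
  translation=[
    [0.02,0.3,-0.6],
    [0.04,0.58,-1.4],
    [0.04,0.58,-2.2],
    [0.04,0.58,-3],
    [0.04,0.58,-3.7],
    [0.04,0.58,-4.24],
    [0.04,0.58,-4.24],
    [0.04,0.58,-4.24],
  ],
  angular=[
    [0,0,0],
    [0,0,0],
    [0,0,0],
    [0,0,0],
    [0,0,0],
    [0,0,0],
    [0,0,0],
    [0,0,0],
  ],
)

```text
time_s: 3.62
position: [0.4243, 0.3154, 0.0297]
orientation: [0.783, 0.622, -0.001, -0.0]
force: [-0.1, 0.0, 0.7]
width: 0.996
grasp_force: 0.0
```

```bash
python3 - <<'E'
from h import *
st()
E
```

```text
t 3.62 p [0.4243 0.3154 0.0297] yaw 76.89 w 85.0 F [-0.1  0.   0.7] g 0.0
```

Request:
apply_moves(
  translation=[
    [0,0.06,0],
    [0,0.06,0],
    [0,0.06,0],
    [0,0.06,0],
    [0,0.06,0],
    [0,0.06,0],
    [0,0.06,0],
    [0,0.06,0],
    [0,0.06,0],
  ],
  angular=[
    [0,0,0],
    [0,0,0],
    [0,0,0],
    [0,0,0],
    [0,0,0],
    [0,0,0],
    [0,0,0],
    [0,0,0],
    [0,0,0],
  ],
  fingers=30,
  squeeze=50,
)

```text
time_s: 4.37
position: [0.423, 0.3201, 0.0318]
orientation: [0.782, 0.623, 0.001, -0.001]
force: [-11.5, 3.0, 21.2]
width: 0.353
grasp_force: 10.4
```

```bash
python3 - <<'E'
from h import *
st();im=viewer.grab_frame('wrist');s=viewer.grab_frame('side')
H=np.zeros((480,800,3),np.uint8);H[:,:500]=im[:,70:570];H[:300,500:]=cv2.resize(s[350:450,260:360],None,fx=3,fy=3);cv2.imwrite('pics/w2.png',H)
st()
E
```

```text
t 4.37 p [0.423  0.3201 0.0318] yaw 77.03 w 30.2 F [-11.5   3.   21.2] g 10.4
t 4.47 p [0.423  0.3201 0.0318] yaw 77.04 w 30.3 F [-11.6   1.3  21. ] g 10.4
```

View pics/w2.png

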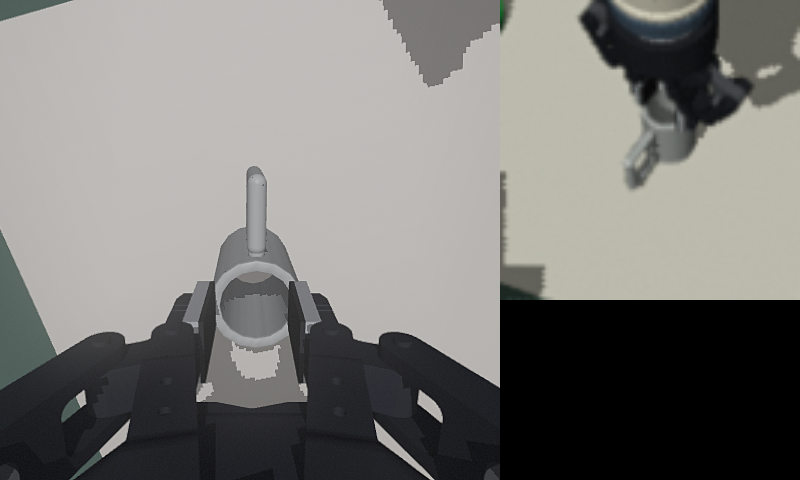

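```bash
python3 - <<'E'
from h import *
s=st();p=viewer.camera_params('wrist')
print(pix2w('wrist',[(327,304)],.064,p),pix2w('wrist',[(326,172)],.056,p),pix2w('wrist',[(328,340),(328,265)],.064,p))
q=s['qpos'];print(np.round(q,3));print(w2pix('wrist',[s['position'],s['position']+[0,0,.019],s['position']+[0,0,.035]],p))
import pickle;p1=pickle.load(open('w1.pkl','rb'));print(pix2w('wrist',[(317.5,190)],.064,p1),pix2w('wrist',[(318,127)],.056,p1))
print(s['orientation'])
E
```

```text
t 4.47 p [0.423  0.3201 0.0318] yaw 77.04 w 30.3 F [-11.6   1.3  21. ] g 10.4
[[0.42559754 0.31749194 0.064     ]] [[0.43703132 0.36966529 0.056     ]] [[0.42235875 0.30115967 0.064     ]
 [0.42973943 0.33406822 0.064     ]]
[ 0.488  0.331 -0.326  0.913  0.003  2.285]
[[319.91473266 272.27912941]
 [319.70700283 287.16909002]
 [319.49269512 302.52380847]]
[[0.42436359 0.31853699 0.064     ]] [[0.43587567 0.36732643 0.056     ]]
[ 7.82405662e-01  6.22767246e-01  6.34051406e-04 -1.39119463e-03]
```

Request:
apply_moves(
  translation=[
    [0,0,0.05],
    [0,0,0.05],
    [0,0,0.05],
    [0,0,0.05],
  ],
  angular=[
    [0,0,0],
    [0,0,0],
    [0,0,0],
    [0,0,0],
  ],
  fingers=10,
  squeeze=50,
)

```text
time_s: 4.8
position: [0.4242, 0.3215, 0.0363]
orientation: [0.782, 0.623, 0.003, -0.002]
force: [-15.6, 2.8, 43.4]
width: 0.116
grasp_force: 21.8
```

```bash
python3 - <<'E'
from h import *
st();im=viewer.grab_frame('wrist');s=viewer.grab_frame('side');t=viewer.grab_frame('top')
H=np.zeros((600,800,3),np.uint8);H[:480,:400]=im[:,120:520];H[:300,400:800]=cv2.resize(s[350:425,270:370],None,fx=4,fy=4,interpolation=3);H[300:600,400:800]=cv2.resize(t[270:345,110:210],None,fx=4,fy=4,interpolation=3);cv2.imwrite('pics/w3.png',H)
E
```

```text
t 4.8 p [0.4242 0.3215 0.0363] yaw 77.07 w 9.9 F [-15.6   2.8  43.4] g 21.8
```

View pics/w3.png

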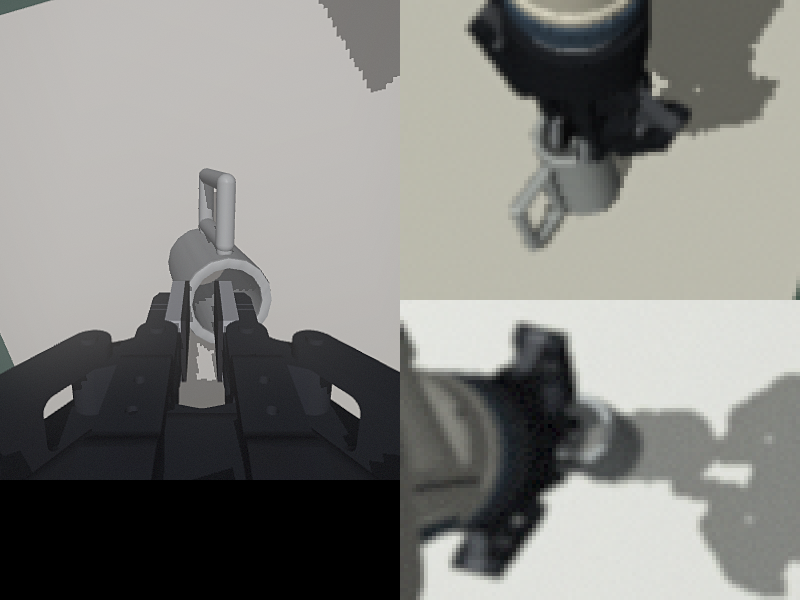

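```bash
python3 - <<'E'
from h import *
from scipy.spatial.transform import Rotation as Ro
s=st();p=viewer.camera_params('wrist');R=Ro.from_quat(s['orientation'])
for y in (.005,.015,.02):
  for x in (-.011,.011):
    for z in (0,-.019,-.04):
      print(y,x,z,np.round(w2pix('wrist',[s['position']+R.apply([x,y,z])],p)[0]),np.round(w2pix('wrist',[s['position']+R.apply([x,-y,z])],p)[0]))
c=cv2.Rodrigues(np.array(p['rvec']))[0];o=-c.T@np.array(p['tvec']).ravel();print('cam in tool',R.inv().apply(o-s['position']),'axis',R.inv().apply(c[2]))
print(Ro.as_rotvec(R))
E
```

```text
t 4.95 p [0.4243 0.3215 0.0363] yaw 77.07 w 10.0 F [-15.6   3.7  44. ] g 21.7
0.005 -0.011 0 [330. 293.] [310. 293.]
0.005 -0.011 -0.019 [331. 310.] [309. 310.]
0.005 -0.011 -0.04 [332. 333.] [307. 333.]
0.005 0.011 0 [330. 251.] [310. 251.]
0.005 0.011 -0.019 [331. 264.] [308. 264.]
0.005 0.011 -0.04 [333. 282.] [307. 282.]
0.015 -0.011 0 [350. 293.] [290. 293.]
0.015 -0.011 -0.019 [353. 310.] [287. 310.]
0.015 -0.011 -0.04 [357. 333.] [282. 333.]
0.015 0.011 0 [351. 251.] [289. 251.]
0.015 0.011 -0.019 [354. 264.] [286. 264.]
0.015 0.011 -0.04 [358. 282.] [281. 282.]
0.02 -0.011 0 [360. 293.] [280. 293.]
0.02 -0.011 -0.019 [364. 310.] [276. 310.]
0.02 -0.011 -0.04 [370. 333.] [270. 333.]
0.02 0.011 0 [361. 251.] [279. 251.]
0.02 0.011 -0.019 [365. 264.] [274. 264.]
0.02 0.011 -0.04 [371. 282.] [268. 282.]
cam in tool [ 0.06536892  0.000585   -0.17398088] axis [-2.63009576e-01  7.29848244e-04  9.64792947e-01]
[-2.45517607 -1.95521234 -0.01004405]
```

Request:
apply_moves(
  translation=[
    [0,0,0.1],
    [0,0,0.3],
    [0,0,0.5],
    [0,0,0.7],
  ],
  angular=[
    [0,0,0],
    [0,0,0],
    [0,0,0],
    [0,0,0],
  ],
  fingers=14,
)

```text
time_s: 5.28
position: [0.4245, 0.3189, 0.0605]
orientation: [0.783, 0.622, 0.0, 0.0]
force: [0.6, 0.7, 0.5]
width: 0.168
grasp_force: 0.0
```

```bash
python3 - <<'E'
from h import *
s=st();im=viewer.grab_frame('wrist');si=viewer.grab_frame('side')
H=np.zeros((480,800,3),np.uint8);H[:,:400]=im[:,120:520];H[:400,400:800]=cv2.resize(si[340:440,260:360],None,fx=4,fy=4,interpolation=3);cv2.imwrite('pics/w4.png',H)
E
```

```text
t 5.28 p [0.4245 0.3189 0.0605] yaw 76.96 w 14.4 F [0.6 0.7 0.5] g 0.0
```

View pics/w4.png

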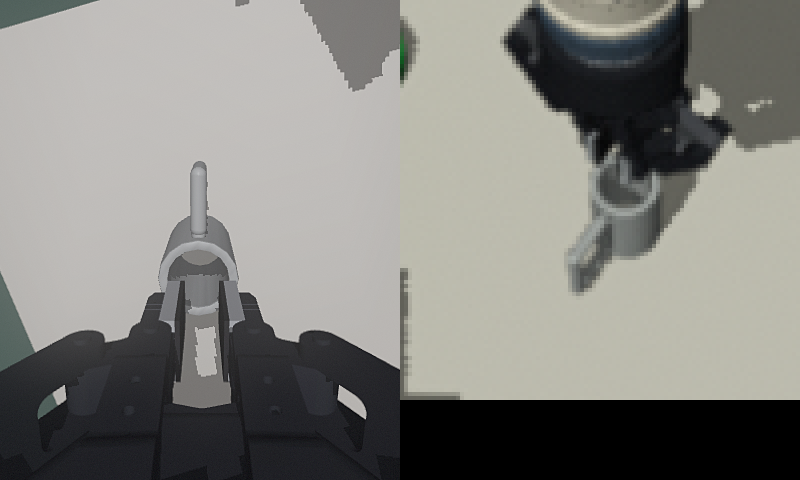

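```bash
python3 - <<'E'
from h import *
for n,P in dict(tcp=(.4245,.3189,.0605),high40=(.4245,.3189,.1005),back20=(.420,.2995,.0605),rim=(.4256,.3175,.064)).items():
    u=w2pix('side',[P])[0];print(n,u,'crop',(u-[260,340])*4+[400,0])
print(pix2w('wrist',[(320,278)],.064))
E
```

```text
tcp [316.20476852 385.53919596] crop [624.8190741  182.15678386]
high40 [315.80528414 377.95442852] crop [623.22113654 151.81771409]
back20 [321.17262909 378.74613632] crop [644.69051635 154.98454527]
rim [315.9361731  384.19211474] crop [623.7446924  176.76845897]
[[0.42480498 0.31743616 0.064     ]]
```

Request:
apply_moves(
  translation=[
    [0,0,0.5],
    [0,0,0.5],
    [0,0,0.5],
    [0,0,0.5],
    [0,0,0.2],
    [0,0,-0.2],
    [0,0,-0.5],
    [0,0,-0.77],
    [0,0,-0.9],
    [0,0,-1.0],
    [0,0,-1.0],
  ],
  angular=[
    [0,0,0],
    [0,0,0],
    [0,0,0],
    [0,0,0],
    [0,0,0],
    [0,0,0],
    [0,0,0],
    [0,0,0],
    [0,0,0],
    [0,0,0],
    [0,0,0],
  ],
  fingers=85,
)

```text
time_s: 6.3
position: [0.4239, 0.3187, 0.0188]
orientation: [0.783, 0.622, -0.001, -0.0]
force: [-0.4, -0.4, 0.4]
width: 0.992
grasp_force: 0.0
```

Now a slow descent, still open, then read the force.

Request:
apply_moves(
  translation=[
    [0,0,-0.12],
    [0,0,-0.25],
    [0,0,-0.37],
    [0,0,-0.37],
  ],
  angular=[
    [0,0,0],
    [0,0,0],
    [0,0,0],
    [0,0,0],
  ],
)

```text
time_s: 6.63
position: [0.4239, 0.3187, 0.004]
orientation: [0.783, 0.622, -0.001, -0.0]
force: [-1.1, -0.0, 0.3]
width: 0.999
grasp_force: 0.0
```

```bash
python3 - <<'E'
from h import *
s=st();im=viewer.grab_frame('wrist');si=viewer.grab_frame('side')
H=np.zeros((480,800,3),np.uint8);H[:,:520]=im[:,60:580];H[:280,520:800]=cv2.resize(si[350:420,280:350],None,fx=4,fy=4,interpolation=3);cv2.imwrite('pics/w5.png',H)
E
```

```text
t 6.63 p [0.4239 0.3187 0.004 ] yaw 76.96 w 85.3 F [-1.1 -0.   0.3] g 0.0
```

View pics/w5.png

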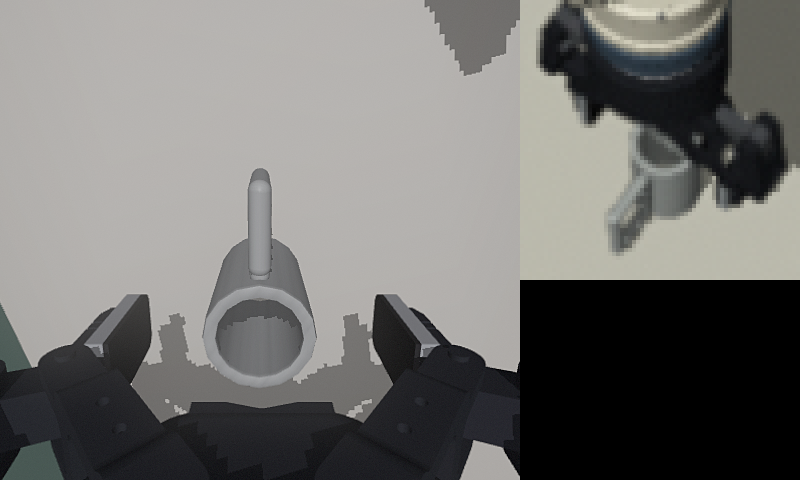

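Request:
apply_moves(
  translation=[
    [0.02,0,-0.13],
    [0.02,0,-0.26],
    [0.02,0,-0.4],
    [0.02,0,-0.4],
    [0.02,0,-0.4],
  ],
  angular=[
    [0,0,0],
    [0,0,0],
    [0,0,0],
    [0,0,0],
    [0,0,0],
  ],
)

```text
time_s: 7.15
position: [0.4248, 0.3187, -0.0116]
orientation: [0.783, 0.622, -0.001, -0.0]
force: [-0.1, -0.2, -0.3]
width: 0.997
grasp_force: 0.0
```

Request:
apply_moves(
  translation=[
    [0,0,0],
    [0,0,0],
    [0,0,0],
    [0,0,0],
    [0,0,0],
    [0,0,0],
    [0,0,0],
    [0,0,0],
  ],
  angular=[
    [0,0,0],
    [0,0,0],
    [0,0,0],
    [0,0,0],
    [0,0,0],
    [0,0,0],
    [0,0,0],
    [0,0,0],
  ],
  fingers=34,
  squeeze=50,
)

```text
time_s: 7.82
position: [0.4252, 0.319, -0.0107]
orientation: [0.783, 0.622, 0.0, -0.0]
force: [-1.6, 0.1, 5.3]
width: 0.46
grasp_force: 50.2
```

Request:
apply_moves(
  translation=[
    [0,0,0.8],
    [0,0,1.6],
    [0.3,-0.4,2.4],
    [0.8,-1.2,2.77],
    [1.3,-2,2.77],
    [1.8,-2.8,2.77],
    [2.3,-3.6,2.77],
    [2.8,-4.4,2.77],
    [3.3,-5.2,2.77],
    [3.8,-6,2.77],
    [4.36,-6.85,2.77],
    [4.36,-6.85,2.77],
  ],
  angular=[
    [0,0,0],
    [0,0,0],
    [0,0,0.5],
    [0,0,1],
    [0,0,1.6],
    [0,0,2.2],
    [0,0,2.8],
    [0,0,3.4],
    [0,0,4],
    [0,0,4.7],
    [0,0,5.4],
    [0,0,5.4],
  ],
)

```text
time_s: 8.82
position: [0.603, 0.039, 0.0987]
orientation: [0.616, 0.787, -0.0, 0.001]
force: [-1.1, 0.3, -2.9]
width: 0.457
grasp_force: 51.9
```

Request:
apply_moves(
  translation=[
    [0,0,0],
    [0,0,0],
    [0,0,0],
  ],
  angular=[
    [0,0,0],
    [0,0,0],
    [0,0,0],
  ],
)

```text
time_s: 9.07
position: [0.5988, 0.0457, 0.0994]
orientation: [0.616, 0.788, -0.0, -0.0]
force: [-0.4, 0.6, -3.1]
width: 0.461
grasp_force: 51.9
```

```bash
python3 - <<'E'
from h import *
s=st();p=viewer.camera_params('wrist');im=viewer.grab_frame('wrist');t=viewer.grab_frame('top')
cv2.imwrite('pics/w6full.png',im)
H=np.zeros((480,800,3),np.uint8);H[:,:420]=im[:,110:530];H[:380,420:800]=cv2.resize(t[185:261,250:326],None,fx=5,fy=5,interpolation=3);cv2.imwrite('pics/w6.png',H)
print('shaft pred in wrist',w2pix('wrist',[(.5996,.0449,.08)],p),'rim pred',w2pix('wrist',[s['position']+[0,0,.075]],p))
print('top: shaft',w2pix('top',[(.5996,.0449,.08)]))
import pickle;pickle.dump((p,s['position']),open('w6.pkl','wb'))
E
```

```text
t 9.07 p [0.5988 0.0457 0.0994] yaw 103.98 w 39.4 F [-0.4  0.6 -3.1] g 51.9
shaft pred in wrist [[322.20225844 261.15856428]] rim pred [[320.82299391 359.53390901]]
top: shaft [[279.00206281 225.99642681]]
```

View pics/w6.png

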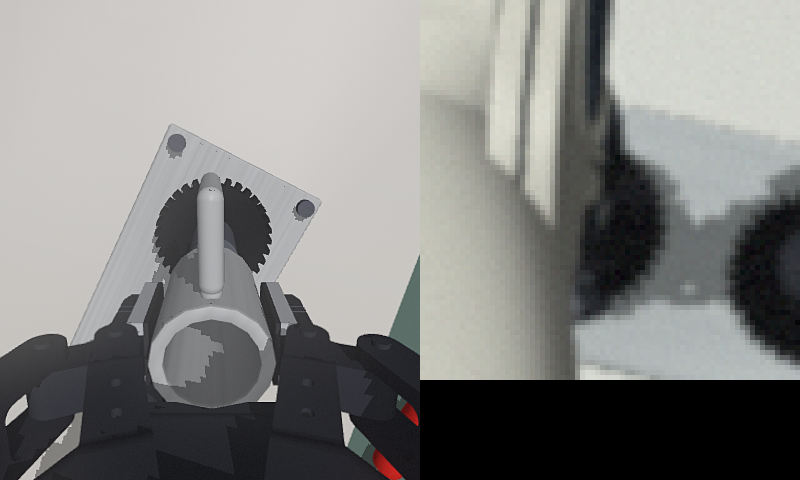

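```bash
python3 - <<'E'
from h import *
import pickle
p,pos=pickle.load(open('w6.pkl','rb'));c=np.array([.5996,.0449,.03])
a=np.linspace(0,2*np.pi,361);C=c+.04*np.c_[np.cos(a),np.sin(a),0*a]
u=w2pix('wrist',C,p)-[110,0];print('pred gear x',u[:,0].min(),u[:,0].max(),'ymin',u[:,1].min())
print('grasp axis off', pix2w('wrist',[(322,357)],pos[2]+.075,p)-pos)
im=cv2.imread('pics/w6full.png').sum(2)
for y in (215,225,235,245): 
    d=np.where(im[y,240:400]<200)[0]+240;print(y,d.min()-110,d.max()-110)
col=im[150:200,300:350];print('ymin',[150+np.where(im[150:230,x]<200)[0].min() if (im[150:230,x]<200).any() else -1 for x in range(300,350,4)])
E
```

```text
pred gear x 153.00034945573867 271.19798483445095 ymin 177.78099613823287
grasp axis off [[0.00013465 0.00092395 0.075     ]]
215 167 266
225 156 268
235 155 268
245 156 266
ymin [np.int64(188), np.int64(180), np.int64(183), -1, -1, -1, -1, -1, np.int64(184), np.int64(179), np.int64(180), np.int64(186), np.int64(183)]
```

Request:
apply_moves(
  translation=[
    [0.02,-0.04,-0.2],
    [0.02,-0.04,-0.45],
    [0.02,-0.04,-0.6],
    [0.02,-0.04,-0.7],
    [0.02,-0.04,-0.77],
    [0.02,-0.04,-0.83],
    [0.02,-0.04,-0.88],
    [0.02,-0.04,-0.88],
  ],
  angular=[
    [0,0,0],
    [0,0,0],
    [0,0,0],
    [0,0,0],
    [0,0,0],
    [0,0,0],
    [0,0,0],
    [0,0,0],
  ],
)

```text
time_s: 9.83
position: [0.5999, 0.0451, 0.0644]
orientation: [0.616, 0.788, 0.001, -0.001]
force: [-1.5, 7.8, -3.8]
width: 0.457
grasp_force: 51.9
```

Request:
apply_moves(
  translation=[
    [0,0.03,-0.1],
    [0,0.03,-0.2],
    [0,0.03,-0.3],
    [0,0.03,-0.4],
  ],
  angular=[
    [0,0,0],
    [0,0,0],
    [0,0,0],
    [0,0,0],
  ],
)

```text
time_s: 10.17
position: [0.6001, 0.0456, 0.0483]
orientation: [0.616, 0.788, 0.001, -0.001]
force: [-2.9, 7.2, -0.3]
width: 0.456
grasp_force: 52.2
```

Request:
apply_moves(
  translation=[
    [-0.01,0.03,-0.1],
    [-0.01,0.03,-0.22],
    [-0.01,0.03,-0.34],
    [-0.01,0.03,-0.46],
    [-0.01,0.03,-0.56],
    [-0.01,0.03,-0.63],
    [-0.01,0.03,-0.68],
    [-0.01,0.03,-0.68],
  ],
  angular=[
    [0,0,0],
    [0,0,0],
    [0,0,0],
    [0,0,0],
    [0,0,0],
    [0,0,0],
    [0,0,0],
    [0,0,0],
  ],
)

```text
time_s: 10.83
position: [0.5998, 0.0458, 0.0207]
orientation: [0.616, 0.788, -0.0, -0.0]
force: [-0.0, 3.1, -5.0]
width: 0.459
grasp_force: 51.8
```

Request:
apply_moves(
  translation=[
    [0,0.01,-0.03],
    [0,0.01,-0.06],
    [0,0.01,-0.09],
    [0,0.01,-0.09],
  ],
  angular=[
    [0,0,0],
    [0,0,0],
    [0,0,0],
    [0,0,0],
  ],
)

```text
time_s: 11.17
position: [0.6002, 0.0459, 0.0193]
orientation: [0.616, 0.788, 0.0, 0.001]
force: [-5.1, 2.0, 10.8]
width: 0.462
grasp_force: 53.0
```

Request:
apply_moves(
  translation=[
    [0,0,0],
    [0,0,0.4],
    [0,0,1.0],
    [0,0,1.8],
    [0,0,2.6],
    [0,0,3.4],
    [0,0,4.2],
    [0,-0.5,4.77],
    [-0.2,-1.3,4.77],
    [-0.5,-2.1,4.77],
    [-0.8,-2.9,4.77],
    [-1.1,-3.7,4.77],
  ],
  angular=[
    [0,0,0],
    [0,0,0],
    [0,0,0],
    [0,0,0],
    [0,0,0],
    [0,0,0],
    [0,0,0],
    [0,0,0],
    [0,0,0],
    [0,0,0],
    [0,0,0],
    [0,0,0],
  ],
)

```text
time_s: 12.17
position: [0.5553, -0.1036, 0.2087]
orientation: [0.616, 0.788, -0.0, 0.001]
force: [0.7, 0.3, -2.5]
width: 0.456
grasp_force: 51.9
```

Request:
apply_moves(
  translation=[
    [-0.4,-0.8,0],
    [-0.8,-1.6,0],
    [-1.2,-2.4,0],
    [-1.6,-3.2,0],
    [-2,-4,0],
    [-2.4,-4.8,0],
    [-2.7,-5.6,0],
    [-2.92,-6.3,0],
    [-2.92,-6.58,0],
    [-2.92,-6.58,0],
    [-2.92,-6.58,0],
  ],
  angular=[
    [0,0,0],
    [0,0,0],
    [0,0,0],
    [0,0,0],
    [0,0,0],
    [0,0,0],
    [0,0,0],
    [0,0,0],
    [0,0,0],
    [0,0,0],
    [0,0,0],
  ],
)

```text
time_s: 13.08
position: [0.4389, -0.3654, 0.2082]
orientation: [0.617, 0.787, -0.0, -0.0]
force: [-0.2, 0.3, -3.6]
width: 0.464
grasp_force: 51.9
```

```bash
python3 - <<'E'
from h import *
s=st();p=viewer.camera_params('wrist');im=viewer.grab_frame('wrist')
cv2.imwrite('pics/w7.png',im)
e=np.array([.970,.242,0]);n=np.array([-.242,.970,0]);o=np.array([.5368,-.3016,0])
for x,z in [(-80,168),(-68,152),(-40,152),(0,170)]:
    print(x,z,w2pix('wrist',[o+e*x/1e3+[0,0,z/1e3]],p)[0])
print('rim',w2pix('wrist',[s['position']+[0,0.0009,.075]],p)[0],'handle end',w2pix('wrist',[s['position']+n*.054+[0,0.0009,.067]],p)[0])
import pickle;pickle.dump((p,s['position']),open('w7.pkl','wb'))
E
```

```text
t 13.08 p [ 0.4389 -0.3654  0.2082] yaw 103.88 w 39.7 F [-0.2  0.3 -3.6] g 51.9
-80 168 [374.14461313 184.5677303 ]
-68 152 [390.11984412 181.24724423]
-40 152 [435.82186553 181.10350323]
0 170 [516.60368054 184.49085066]
rim [321.67138807 357.09460793] handle end [321.47362256 173.63646532]
```

View pics/w7.png

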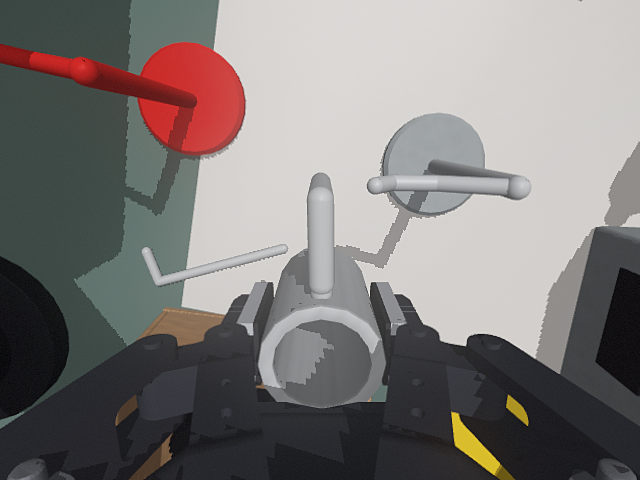

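Request:
apply_moves(
  translation=[
    [0.01,-0.01,-0.5],
    [0.01,-0.01,-1.1],
    [0.01,-0.01,-1.7],
    [0.01,-0.01,-2.1],
    [0.01,-0.01,-2.23],
    [0.01,-0.01,-2.23],
    [0.01,-0.01,-2.23],
  ],
  angular=[
    [0,0,0],
    [0,0,0],
    [0,0,0],
    [0,0,0],
    [0,0,0],
    [0,0,0],
    [0,0,0],
  ],
)

```text
time_s: 13.72
position: [0.4402, -0.3649, 0.1202]
orientation: [0.615, 0.788, -0.0, 0.0]
force: [0.6, 0.1, -3.1]
width: 0.464
grasp_force: 51.9
```

```bash
python3 - <<'E'
from h import *
s=st();R=[.4938,-.3523];e=np.array([.970,.242]);print('to final, units',(R-s['position'][:2])/.04)
E
```

```text
t 13.72 p [ 0.4402 -0.3649  0.1202] yaw 104.03 w 39.6 F [ 0.6  0.1 -3.1] g 51.9
to final, units [1.34040237 0.31591315]
```

Request:
apply_moves(
  translation=[
    [0.17,0.03,0],
    [0.34,0.07,0],
    [0.51,0.11,0],
    [0.68,0.15,0],
    [0.85,0.19,0],
    [1.02,0.24,0],
    [1.19,0.28,0],
    [1.34,0.32,-0.05],
    [1.34,0.32,-0.1],
    [1.34,0.32,-0.1],
  ],
  angular=[
    [0,0,0],
    [0,0,0],
    [0,0,0],
    [0,0,0],
    [0,0,0],
    [0,0,0],
    [0,0,0],
    [0,0,0],
    [0,0,0],
    [0,0,0],
  ],
)

```text
time_s: 14.55
position: [0.4932, -0.3523, 0.1145]
orientation: [0.616, 0.788, -0.0, -0.001]
force: [-0.1, 0.2, -3.3]
width: 0.464
grasp_force: 51.9
```

```bash
python3 - <<'E'
from h import *
s=st();im=viewer.grab_frame('wrist');si=viewer.grab_frame('side')
H=np.zeros((400,800,3),np.uint8);H[:,:400]=cv2.resize(im[120:320,230:430],None,fx=2,fy=2,interpolation=3);H[:400,400:]=cv2.resize(si[130:230,310:410],None,fx=4,fy=4,interpolation=3);cv2.imwrite('pics/w8.png',H)
E
```

```text
t 14.55 p [ 0.4932 -0.3523  0.1145] yaw 103.99 w 39.6 F [-0.1  0.2 -3.3] g 51.9
```

View pics/w8.png

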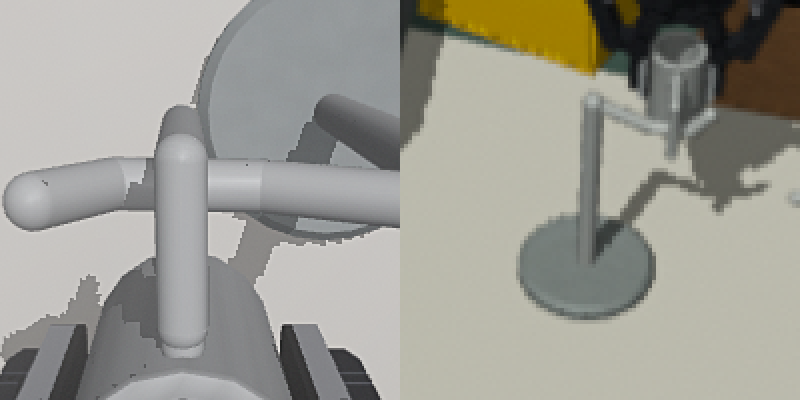

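Request:
apply_moves(
  translation=[
    [0,0,-0.12],
    [0,0,-0.24],
    [0,0,-0.36],
    [0,0,-0.44],
    [0,0,-0.5],
    [0,0,-0.5],
    [0,0,-0.5],
  ],
  angular=[
    [0,0,0],
    [0,0,0],
    [0,0,0],
    [0,0,0],
    [0,0,0],
    [0,0,0],
    [0,0,0],
  ],
)

```text
time_s: 15.23
position: [0.4931, -0.3527, 0.0952]
orientation: [0.616, 0.788, 0.0, -0.0]
force: [0.0, 0.6, -2.7]
width: 0.46
grasp_force: 51.9
```

Request:
apply_moves(
  translation=[
    [0,0,-0.02],
    [0,0,-0.04],
    [0,0,-0.04],
  ],
  angular=[
    [0,0,0],
    [0,0,0],
    [0,0,0],
  ],
)

```text
time_s: 15.48
position: [0.4933, -0.3528, 0.094]
orientation: [0.616, 0.788, -0.0, 0.0]
force: [1.1, -0.4, 0.2]
width: 0.465
grasp_force: 52.1
```

Request:
apply_moves(
  translation=[
    [0,0,0],
    [0,0,0],
    [0,0,0],
    [0,0,0],
    [0,0,0],
    [0,0,0],
    [0,0,0.3],
    [0,0,0.8],
    [0,0,1.5],
    [0,0,2.3],
    [0,0,3.1],
    [0,0,3.1],
  ],
  angular=[
    [0,0,0],
    [0,0,0],
    [0,0,0],
    [0,0,0],
    [0,0,0],
    [0,0,0],
    [0,0,0],
    [0,0,0],
    [0,0,0],
    [0,0,0],
    [0,0,0],
    [0,0,0],
  ],
  fingers=70,
)

```text
time_s: 16.48
position: [0.4946, -0.354, 0.2242]
orientation: [0.616, 0.788, -0.0, 0.005]
force: [0.2, -0.0, -0.0]
width: 0.823
grasp_force: 0.0
```

Request:
apply_moves(
  translation=[
    [0,-0.5,0.3],
    [0,-1,0.5],
    [0,-1.5,0.5],
    [0,-1.5,0.5],
    [0,-1.5,0.5],
    [0,-1.5,0.5],
    [0,-1.5,0.5],
    [0,-1.5,0.5],
    [0,-1.5,0.5],
    [0,-1.5,0.5],
    [0,-1.5,0.5],
    [0,-1.5,0.5],
  ],
  angular=[
    [0,0,0],
    [0,0,0],
    [0,0,0],
    [0,0,0],
    [0,0,0],
    [0,0,0],
    [0,0,0],
    [0,0,0],
    [0,0,0],
    [0,0,0],
    [0,0,0],
    [0,0,0],
  ],
)

```text
time_s: 17.48
position: [0.4932, -0.4125, 0.2378]
orientation: [0.616, 0.788, -0.0, 0.0]
force: [0.0, 0.5, -1.4]
width: 0.817
grasp_force: 0.0
```

Request:
apply_moves(
  translation=[
    [0,0,0],
    [0,0,0],
    [0,0,0],
    [0,0,0],
    [0,0,0],
    [0,0,0],
    [0,0,0],
    [0,0,0],
    [0,0,0],
    [0,0,0],
    [0,0,0],
    [0,0,0],
  ],
  angular=[
    [0,0,0],
    [0,0,0],
    [0,0,0],
    [0,0,0],
    [0,0,0],
    [0,0,0],
    [0,0,0],
    [0,0,0],
    [0,0,0],
    [0,0,0],
    [0,0,0],
    [0,0,0],
  ],
)

```text
time_s: 18.48
position: [0.4932, -0.4126, 0.2377]
orientation: [0.616, 0.788, -0.0, 0.0]
force: [-0.2, -0.3, 0.7]
width: 0.824
grasp_force: 0.0
```

Request:
apply_moves(
  translation=[
    [0,0,0],
    [0,0,0],
    [0,0,0],
    [0,0,0],
    [0,0,0],
    [0,0,0],
    [0,0,0],
    [0,0,0],
    [0,0,0],
    [0,0,0],
    [0,0,0],
    [0,0,0],
  ],
  angular=[
    [0,0,0],
    [0,0,0],
    [0,0,0],
    [0,0,0],
    [0,0,0],
    [0,0,0],
    [0,0,0],
    [0,0,0],
    [0,0,0],
    [0,0,0],
    [0,0,0],
    [0,0,0],
  ],
)

```text
time_s: 19.48
position: [0.4932, -0.4127, 0.2377]
orientation: [0.616, 0.788, -0.0, 0.0]
force: [-0.5, 0.5, -0.4]
width: 0.821
grasp_force: 0.0
```

Request:
apply_moves(
  translation=[
    [0,0,0],
    [0,0,0],
    [0,0,0],
    [0,0,0],
    [0,0,0],
    [0,0,0],
    [0,0,0],
    [0,0,0],
    [0,0,0],
    [0,0,0],
    [0,0,0],
    [0,0,0],
  ],
  angular=[
    [0,0,0],
    [0,0,0],
    [0,0,0],
    [0,0,0],
    [0,0,0],
    [0,0,0],
    [0,0,0],
    [0,0,0],
    [0,0,0],
    [0,0,0],
    [0,0,0],
    [0,0,0],
  ],
)

```text
time_s: 20.48
position: [0.4932, -0.4127, 0.2377]
orientation: [0.616, 0.788, -0.0, 0.0]
force: [-0.6, -0.5, -0.4]
width: 0.819
grasp_force: 0.0
```

Request:
apply_moves(
  translation=[
    [0,0,0],
    [0,0,0],
    [0,0,0],
    [0,0,0],
    [0,0,0],
    [0,0,0],
    [0,0,0],
    [0,0,0],
    [0,0,0],
    [0,0,0],
    [0,0,0],
    [0,0,0],
  ],
  angular=[
    [0,0,0],
    [0,0,0],
    [0,0,0],
    [0,0,0],
    [0,0,0],
    [0,0,0],
    [0,0,0],
    [0,0,0],
    [0,0,0],
    [0,0,0],
    [0,0,0],
    [0,0,0],
  ],
)

```text
time_s: 21.48
position: [0.4931, -0.4127, 0.2377]
orientation: [0.616, 0.788, 0.0, -0.0]
force: [0.6, -0.6, -0.7]
width: 0.822
grasp_force: 0.0
```

```bash
python3 - <<'E'
from h import *
s=st();a=viewer.grab_frame('side')
for _ in range(6): b=viewer.grab_frame('side')
print('diff',np.abs(a[100:240,280:440].astype(int)-b[100:240,280:440]).max())
cv2.imwrite('pics/end.png',cv2.resize(b[110:230,290:430],None,fx=5,fy=5,interpolation=3))
E
```

```text
t 21.48 p [ 0.4931 -0.4127  0.2377] yaw 103.96 w 70.2 F [ 0.6 -0.6 -0.7] g 0.0
diff 93
```

View pics/end.png

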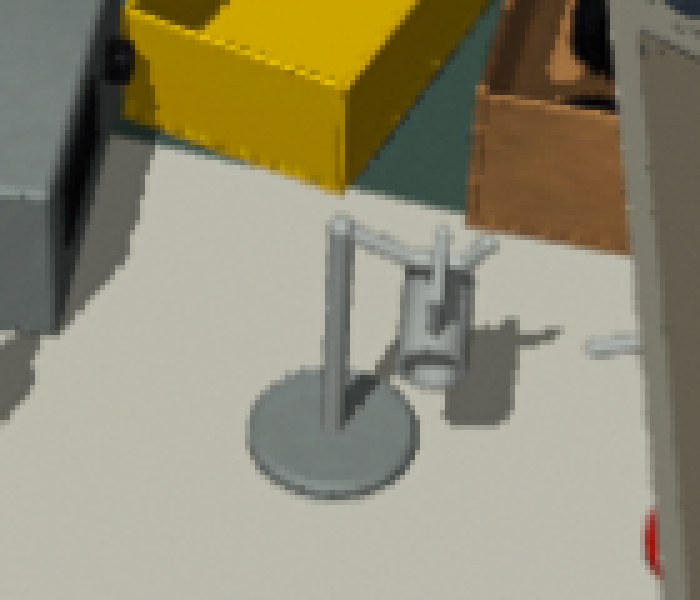

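Request:
apply_moves(
  translation=[
    [0,0,0],
    [0,0,0],
    [0,0,0],
    [0,0,0],
    [0,0,0],
    [0,0,0],
    [0,0,0],
    [0,0,0],
    [0,0,0],
    [0,0,0],
    [0,0,0],
    [0,0,0],
  ],
  angular=[
    [0,0,0],
    [0,0,0],
    [0,0,0],
    [0,0,0],
    [0,0,0],
    [0,0,0],
    [0,0,0],
    [0,0,0],
    [0,0,0],
    [0,0,0],
    [0,0,0],
    [0,0,0],
  ],
)

```text
time_s: 22.83
position: [0.4932, -0.4127, 0.2377]
orientation: [0.616, 0.788, -0.0, -0.0]
force: [-0.8, -0.0, 0.3]
width: 0.816
grasp_force: 0.0
```

Request:
apply_moves(
  translation=[
    [0,0,0],
    [0,0,0],
    [0,0,0],
    [0,0,0],
    [0,0,0],
    [0,0,0],
    [0,0,0],
    [0,0,0],
    [0,0,0],
    [0,0,0],
    [0,0,0],
    [0,0,0],
  ],
  angular=[
    [0,0,0],
    [0,0,0],
    [0,0,0],
    [0,0,0],
    [0,0,0],
    [0,0,0],
    [0,0,0],
    [0,0,0],
    [0,0,0],
    [0,0,0],
    [0,0,0],
    [0,0,0],
  ],
)

```text
time_s: 23.83
position: [0.4931, -0.4126, 0.2377]
orientation: [0.616, 0.788, 0.0, -0.0]
force: [0.2, -0.5, 0.0]
width: 0.823
grasp_force: 0.0
```

Request:
apply_moves(
  translation=[
    [0,0,0],
    [0,0,0],
    [0,0,0],
    [0,0,0],
    [0,0,0],
    [0,0,0],
    [0,0,0],
    [0,0,0],
    [0,0,0],
    [0,0,0],
    [0,0,0],
    [0,0,0],
  ],
  angular=[
    [0,0,0],
    [0,0,0],
    [0,0,0],
    [0,0,0],
    [0,0,0],
    [0,0,0],
    [0,0,0],
    [0,0,0],
    [0,0,0],
    [0,0,0],
    [0,0,0],
    [0,0,0],
  ],
)

```text
time_s: 24.83
position: [0.4932, -0.4126, 0.2377]
orientation: [0.616, 0.788, 0.0, 0.0]
force: [0.6, 0.8, 0.5]
width: 0.817
grasp_force: 0.0
```

```bash
python3 - <<'E'
from h import *
s=st();F=[viewer.grab_frame('side')[100:240,280:410].astype(int) for _ in range(7)]
print([(int(np.abs(f-F[0]).max()),int((np.abs(f-F[0]).max(2)>30).sum())) for f in F])
t=viewer.grab_frame('top');t0=cv2.imread('pics/top0.png')
for l in ['ring_gear','spur_gear','tape','hex_key','oil_bottle','roller','screwdriver']: print(l,[(np.round(d['at'],3).tolist(),round(d['confidence'],2)) for d in viewer.find_in('top',l)[:2]])
d=np.abs(t.astype(int)-t0).max(2)>40;n,_,stt,_=cv2.connectedComponentsWithStats(d.astype(np.uint8));print([r.tolist() for r in stt[1:] if r[4]>25])
E
```

```text
t 24.83 p [ 0.4932 -0.4126  0.2377] yaw 103.96 w 69.8 F [0.6 0.8 0.5] g 0.0
[(0, 0), (5, 0), (7, 0), (8, 0), (6, 0), (6, 0), (6, 0)]
ring_gear [([0.362, -0.115, 0.021], 0.91)]
spur_gear [([0.37, 0.078, 0.015], 0.73)]
tape [([0.613, 0.278, 0.02], 0.61), ([0.746, -0.222, 0.081], 0.43)]
hex_key []
oil_bottle [([0.743, -0.221, 0.08], 0.94)]
roller [([0.75, 0.258, 0.071], 0.74)]
screwdriver [([0.803, -0.07, 0.025], 0.63)]
[[249, 201, 391, 279, 48012], [435, 268, 47, 32, 692], [434, 274, 16, 7, 37], [484, 280, 8, 15, 62], [132, 298, 57, 22, 752], [318, 357, 16, 7, 66], [626, 368, 11, 12, 36], [281, 371, 30, 25, 103], [374, 386, 34, 12, 127], [243, 399, 32, 12, 194], [233, 414, 14, 24, 122], [614, 419, 26, 28, 448], [187, 435, 89, 45, 1560], [609, 443, 31, 37, 659], [578, 460, 10, 7, 30], [594, 461, 5, 10, 28], [201, 474, 45, 6, 201]]
```

The gauge hangs still and the other things haven't moved, so I'm handing in.

```bash
python3 -c "
from workcell import sign_off
print(sign_off())"
```

```text
the job is handed in; nothing more can be done
None
```

The gauge slid fully down onto the shaft nearer the robot's left (world +y) and sat on the gear; it now hangs still by its handle eye on the grey hook, and I've handed the job in at about 26 s. I never touched the other shaft with the gauge, since its wider top in the camera picture marked it as the oversize one. The first grasp attempt landed on the tube's rim, because the fingertips sit roughly 35–40 mm behind the stated tool point; it tipped the gauge briefly (about 44 N at the wrist; if that counts as a finger pressing on the gauge it is over the 40 N limit), and I regripped lower. At the end the cameras showed the loose things where they had been, except the hex key, which the network did not find in the last picture.

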